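Load the fastener cassette into the transport cradle and close its gate

ROBOT

A 6-joint arm with a two-finger parallel gripper is mounted at the origin on the work surface. World frame = base frame: x ahead of the robot, y to its left, z up, the work surface at z = 0. Lengths are in mm, angles in rad, forces in N, time in s.
With the tool pointing down it reaches from about 325 to 1000 mm from the base axis. Payload 5.1 kg.
Tool frame: the origin (TCP) lies between the finger pads; the fingertips stand 22 mm ahead of it and the grasp point (between the pads) lies 3 mm ahead of it (arm.tip_reach is the z of the fingertips in the tool frame, in mm); z points along the fingers, y is the line along which they close (so a half turn about z gives the same grasp; the last joint's range is limited). The gripper opens to 85 mm and grips with 20 to 120 N. Pads are 22 mm wide; open, the fingers measure 114 mm over their backs; the gripper's body (76 mm by 85 mm) begins 54 mm behind the grasp point. The pads swing forward as they close: fully open they stand 13 mm farther back than shut.
Start: joints at [-0.083, 0.124, 1.65, -0, 1.367, -0.083], TCP at [649.988, -0.028, 253.322] pointing down, gripper open.
Joint ranges: [-2.61, 2.61], [-1.02, 2.33], [0.03, 2.71], [-1.35, 4.49], [0.32, 2.68], [-2.91, 2.91]. Speed limits (rad/s): [2.57, 2.57, 3.14, 3.14, 3.14, 3.14].

INTERFACE

Orientations are given as a unit quaternion [x, y, z, w].
In Python, from station import monitor, vision, arm, models gives the robot as it stands.
- The arm moves only by the tool arm_command, never from a script. Its argument "steps" is a list that holds one entry, the list of rows, each a list of 6 numbers: the shift along the tool's x, y, z in m, then the turn, a rotation vector about the tool's x, y, z in degrees. In form: [[[tx, ty, tz, ax, ay, az], ...]]. A call has exactly 8 rows; each row shifts and turns the commanded pose from where the row before left it, along the tool's axes as they then stand; what a row does not reach is not made up. A row lasts 1/8 s, in which the tool goes at most 62.5 mm and 10.7 degrees, less where a joint would pass 70% of its speed; a pose out of reach is approached as far as the arm can. A call with a gripper value outside its range is refused whole. "hand" is the closure, from 0 (fully open) to 1 (shut), set as the call begins (left out, the last holds). The fingers move at their own pace and stop on an object; "newtons" is the grip in N (left out, the last holds). Time passes only in rows, so rows that do not move let the fingers close, or fill a call up. It gives the time, the measured TCP pose, the force, the opening and the grip force at its end, in the units of the state.
- monitor.get_state(): the state, without advancing time (a new reading comes with each control period).
- vision.snapshot(name): name is "scene" or "side" or "wrist"; returns a dict with "img" (400x640x3 uint8, blue, green, red), "fx", "fy", "cx", "cy" (pixels), "rvec" (rotation vector, rad) and "tvec" (3), from world to camera coordinates, as OpenCV has them; the wrist camera has in their place "hand_eye" (4x4, takes a point from camera to tool coordinates, whose origin is the TCP and whose axes are the flange's). Camera axes: x right, y down, z forward; pixel columns grow to the right and rows downward; lengths in mm; the calibration is good to about 2 mm. A picture is of the moment at which its call begins: read the wrist's pose just before it. There is no depth.
- arm.finish_job(): hands the job in; it is judged then, once.
Trained networks look in the newest picture that a camera, given by its name, has taken for a name from the list of things; names that differ only in an ending like _2 or _b are one class to them, and where a whole thing is asked for, a point or a joint stands for the part that bears it (a point fixed in the world has none). Each returns a list of dicts, best first, with "p" (0 to 1); they miss things now and then, are a little off and sometimes report something else, mostly with a low value. They report only what shows in the picture. A call takes as long as a camera call. They do not tell look-alikes from the thing itself.
- models.cut_out(name, camera): "mask" (400x640 bool, what is visible of it) and "uv" ([column, row] in pixels, amid what is visible of it).
The state is a dict: "clock": time; "q": joint angles; "qvel": joint speeds; "tau": joint torques, N m; "ee_pos": TCP position; "orientation": TCP orientation; "ft_force": force on the tool from outside, world axes, zero at the start; "ft_torque": the same for the moment, N m; "width": opening from 0.0 (shut) to 1.0 (fully open); "grasp_force": force on a finger pad.
Only numpy, scipy, OpenCV 4.12 (cv2) and the standard library are available. Lean on these libraries where they do the work, as an engineer would, in place of code of your own. Each camera call takes 0.05 s, during which the arm holds its last target. There are 200 camera calls.

TASK

Get the orange fastener cassette ready for the road: slide the red-gripped gate of the blue transport cradle fully aside, set the orange cassette upright down in the cradle's pocket, then slide the gate fully back so that it holds the cassette in.

Things in the scene. Friction and masses are not known exactly. Their poses are not given: they have to be found in the camera images.
- cassette: Orange box 60 (x) x 120 (y) x 40 mm tall, 0.25-0.5 kg, upright on the table; origin at the centre of its underside, z up. Black handle on the middle of its top: a crossbar 14 mm thick (x), 32 long (y), 72 to 92 mm above the origin, on two thin posts; pinch it across x from above. A half turn makes no difference. Green and yellow twins, a jar and a wrench lie about.
- cradle: Blue, fixed to the table. Origin at table height under the pocket's centre, z up. Pocket open on top, 76 (x) x 136 (y) mm inside, floor at z 6 mm; the cassette fits with its y along the cradle's y, either way round, 8 mm free each side. Outside x -46..46, y -76..172 mm; beyond y 68 a grey deck where the gate parks. Rails on the long sides reach z 64 mm, its highest fixed part.
- gate (a joint): Gate slide along the cradle's +y, m: 0 closed, 0.055 fully open (stop); starts at 0 to 0.015. An aluminium plate, 82 (x) x 80 (y) x 5 mm, top 57 mm above the table. Closed, it covers the pocket's +y end from y = 28 mm, above the seated cassette's top and clear of its handle; from 0.040 up the whole pocket is free. About 2 N of friction; stays where left.
- gate_grip (a point): Point on the axis of the gate's red upright grip, 90 mm above the table. The grip is 24 x 24 mm, sides along the cradle's x and y, from 57 to 102 mm above the table. It lies at x = 0, y = 95 mm + gate opening in the cradle's frame; its axes are the cradle's. Pinching across the cradle's x leaves the most room.
Mind the look-alikes: they are no part of the job. Of the things shaped like the cassette, the orange one is meant.

How it is judged (in metres and radians):
On the way, in this order (a step that is already met when the one before it is completed fails the run):
1. the gate is slid aside (40 mm or more), so that the pocket is free (value of joint gate above 0.04 m), for 0.2 s.
2. the orange cassette stands on the pocket's floor while the gate is aside (value of joint gate above 0.035 m and z of cassette in the frame of cradle below 0.012 m and horizontal distance between cassette and cradle below 0.015 m and angle between cassette's own z axis and vertical below 0.12 rad), for 0.2 s.
At the end, for the whole second after the job is handed in: The orange cassette stands upright (within 7 degrees) on the floor of the cradle's pocket (origin less than 12 mm above the cradle's, within 15 mm of its centre, lengthwise within 11 degrees), the gate is closed to within 10 mm, and both are at rest (value of joint gate below 0.01 m and z of cassette in the frame of cradle below 0.012 m and horizontal distance between cassette and cradle below 0.015 m and angle between cassette's own z axis and vertical below 0.12 rad and angle between the y axis of cassette and the y axis of cradle, either way round below 0.2 rad and linear speed of cassette below 0.02 m/s and velocity of joint gate between -0.01 and 0.01 m/s); the robot touches nothing.
It also fails if it takes over 61 s, if anything falls off the work surface, if the arm or the gripper's body presses on something with over 40 N, if the wrist force passes 120 N, or if a joint passes its speed limit or range.

## Working session

There is one attempt and no reset: what is moved stays moved. The work goes in short steps, Python scripts to look and compute and a tool call to move; the robot and the scene stay as the last step left them, time stands still between calls to the robot, and variables do not carry over. Pictures are saved under pics/ and viewed, at most 10 in all, crops included, and the job is handed in when it is done.

Besides the shell and the picture viewer there is one more tool, called after ">>>" as name(argument=value, ...) on one line, values as JSON. arm_command: Moves the arm, as the interface text tells. Its arguments: {"type":"object","properties":{"steps":{"type":"array"},"hand":{"type":"number"},"newtons":{"type":"number"}},"required":["steps"]}

```bash
mkdir -p pics; cat > h.py <<'E'
import numpy as np, cv2
from scipy.spatial.transform import Rotation as R
from station import monitor, vision, arm, models
def cam(name):
    s=monitor.get_state(); d=vision.snapshot(name)
    K=np.array([[d['fx'],0,d['cx']],[0,d['fy'],d['cy']],[0,0,1.]])
    if 'hand_eye' in d:
        T=np.eye(4);T[:3,:3]=R.from_quat(s['orientation']).as_matrix();T[:3,3]=s['ee_pos']
        M=T@np.array(d['hand_eye'])
    else:
        W=np.eye(4);W[:3,:3]=cv2.Rodrigues(np.array(d['rvec'],float))[0];W[:3,3]=np.ravel(d['tvec']);M=np.linalg.inv(W)
    return d['img'],K,M
def at_z(uv,z,K,M):
    uv=np.atleast_2d(np.array(uv,float)); r=np.c_[uv,np.ones(len(uv))]@np.linalg.inv(K).T@M[:3,:3].T
    o=M[:3,3]; return o+r*((z-o[2])/r[:,2])[:,None]
def proj(P,K,M):
    W=np.linalg.inv(M);p=np.atleast_2d(P)@W[:3,:3].T+W[:3,3];p=p@K.T;return p[:,:2]/p[:,2:]
E
python3 - <<'E'
from h import *
s=monitor.get_state();print(s['clock'],s['orientation'],R.from_quat(s['orientation']).as_matrix().round(3))
a=[]
for n in('scene','side'):
    im,K,M=cam(n);cv2.imwrite(f'pics/{n}0.png',im);a.append(im)
    np.savez(n+'0.npz',K=K,M=M,im=im)
    for o in('cassette','cradle','gate_grip','gate'):
        for r in models.cut_out(o,n):print(n,o,round(r['p'],2),np.round(r['uv']), r['mask'].sum(), [int(x) for x in im[r['mask']].mean(0)])
E
```

```text
0.0 [ 7.07114978e-01  7.07097801e-01 -6.85358562e-04 -7.98369627e-04] [[ 0.     1.    -0.002]
 [ 1.    -0.     0.   ]
 [ 0.    -0.002 -1.   ]]
scene cassette 0.92 [244. 135.] 1268 [123, 118, 169]
scene cassette 0.9 [306. 213.] 297 [87, 131, 190]
scene cassette 0.72 [365. 229.] 1531 [130, 128, 178]
scene cassette 0.63 [392. 314.] 1443 [129, 146, 177]
scene cassette 0.48 [326. 159.] 44 [66, 62, 100]
scene cradle 0.89 [377. 320.] 7255 [112, 97, 97]
scene cradle 0.52 [389. 313.] 1376 [128, 147, 179]
scene gate_grip 0.62 [386. 315.] 1433 [128, 146, 177]
scene gate 0.96 [390. 312.] 1413 [129, 147, 178]
side cassette 0.93 [287. 269.] 1750 [62, 57, 84]
side cassette 0.89 [360. 320.] 2480 [90, 85, 119]
side cassette 0.82 [337. 228.] 1584 [38, 72, 109]
side cassette 0.79 [291. 203.] 915 [88, 83, 119]
side cradle 0.65 [323. 166.] 2370 [66, 54, 48]
side gate_grip 0.92 [318. 152.] 367 [77, 93, 120]
side gate 0.73 [315. 150.] 421 [74, 88, 117]
```

View pics/scene0.png

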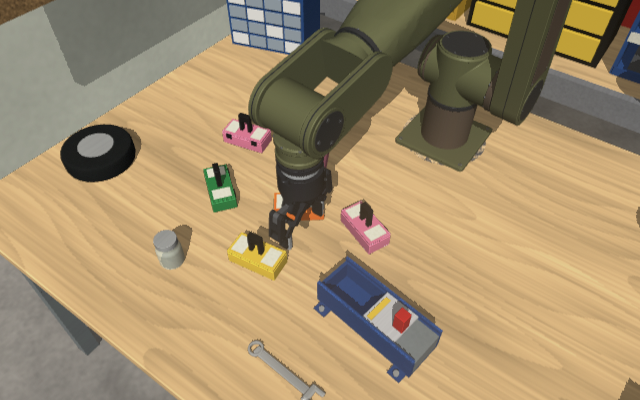

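View pics/side0.png

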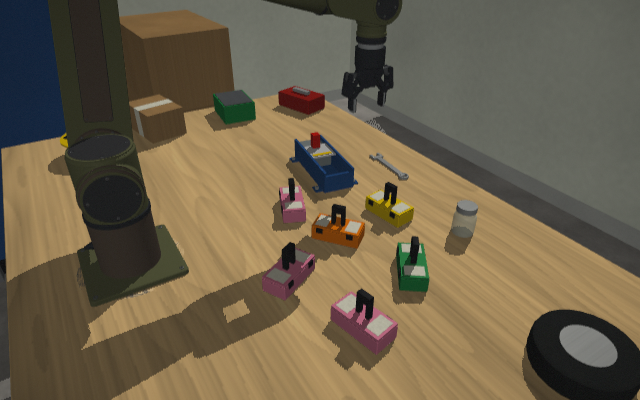

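The scene view shows the cradle at about (378,318) with its red grip at (402,320), and the orange cassette partly hidden behind the gripper at (300,205). The side view shows the orange cassette at (338,230).

Things that could be taken for it in the side view: yellow (389,207), green (412,265), and pinks at (292,203), (289,270) and (363,320). I choose orange at (338,230) and will check it in a close crop.

```bash
python3 - <<'E'
from h import *
S=np.load('scene0.npz');D=np.load('side0.npz')
a=cv2.resize(S['im'][245:385,305:450],None,fx=4,fy=4,interpolation=cv2.INTER_CUBIC)[:560]
b=cv2.resize(D['im'][195:255,305:375],None,fx=3,fy=3,interpolation=cv2.INTER_CUBIC)
o=np.zeros((560,580+210,3),np.uint8);o[:560,:580]=a;o[:180,580:]=b
cv2.imwrite('pics/c1.png',o)
K,M=S['K'],S['M']
print('corners z64',at_z([[318,287],[350,257],[440,330],[410,368]],64,K,M).round())
print('grip',at_z([402,311],102,K,M).round(), 'side',at_z([315,135],102,D['K'],D['M']).round())
print('orange',at_z([339,207],92,D['K'],D['M']).round())
E
```

```text
corners z64 [[640.  25.  64.]
 [540.  37.  64.]
 [582. 271.  64.]
 [682. 262.  64.]]
grip [[610. 199. 102.]] side [[608. 193. 102.]]
orange [[ 457. -169.   92.]]
```

View pics/c1.png

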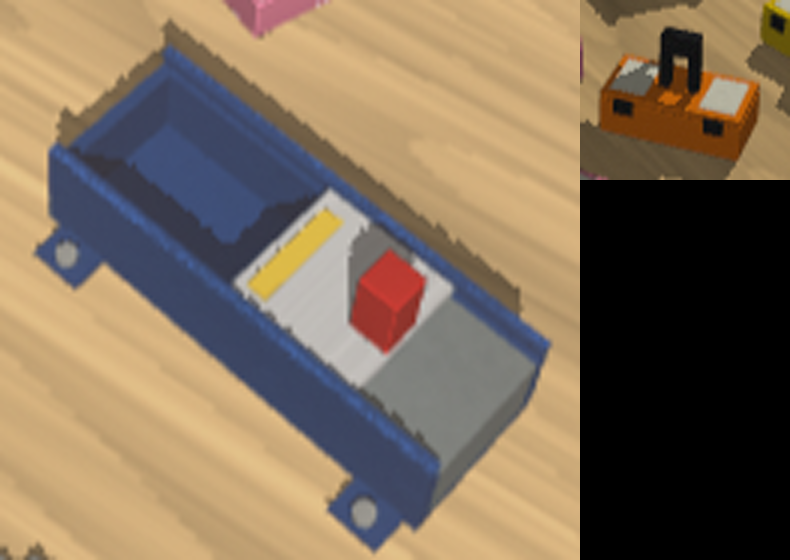

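The crop shows an orange box with a black bridge handle, so the choice stands. The gate plate is roughly closed. Next I fit the poses.

```bash
cat >> h.py <<'E'
from scipy.optimize import least_squares
def fit(fn,uv,K,M,x0):
    r=least_squares(lambda p:(proj(fn(p),K,M)-uv).ravel(),x0,x_scale=[100,100,.3,10][:len(x0)],loss='soft_l1');return r.x,(proj(fn(r.x),K,M)-uv).round(1)
def place(p,L):
    c,s=np.cos(p[2]),np.sin(p[2]);L=np.array(L,float);return np.c_[p[0]+c*L[:,0]-s*L[:,1],p[1]+s*L[:,0]+c*L[:,1],L[:,2]]
E
python3 - <<'E'
from h import *
S=np.load('scene0.npz');D=np.load('side0.npz')
f=lambda p:place(p,[[46,-76,64],[-46,-76,64],[-46,172,64],[46,172,64],[0,95+p[3],102],[-41,28+p[3],57],[41,28+p[3],57],[-41,108+p[3],57]])
uv=np.array([[52,148],[165,47],[550,345],[438,465],[390,276],[332,190],[235,283],[453,290]])/4+[305,245]
p,r=fit(f,uv,S['K'],S['M'],[600,100,-.17,5]);print(p.round(3),r.tolist())
print('grip',place(p,[[0,95+p[3],90]]))
uv=np.array([[20,95],[48,57],[180,92],[160,125],[102,32]])/3+[305,195]
o=at_z(uv,40,D['K'],D['M']);print(o.round())
best=None
L=[[-30,-60,40],[-30,60,40],[30,60,40],[30,-60,40],[0,0,92]]
for y in np.arange(-3,3,.5):
  for perm in([0,1,2,3,4],[3,2,1,0,4]):
    Lp=np.array(L)[perm]
    q=least_squares(lambda p:(proj(place(p,Lp),D['K'],D['M'])-uv).ravel(),[450,-170,y])
    if best is None or q.cost<best.cost:best=q
print(best.x,best.cost,best.fun.round(1))
E
```

```text
[ 5.98059e+02  9.95670e+01 -1.54000e-01  1.11790e+01] [[-0.7, 0.2], [1.5, -0.8], [0.6, -0.9], [-1.0, 2.0], [1.0, 0.2], [-0.4, -0.6], [-2.9, 2.0], [0.7, -1.0]]
grip [[614.36378037 204.48708068  90.        ]]
[[ 397. -142.   40.]
 [ 445. -107.   40.]
 [ 510. -205.   40.]
 [ 471. -233.   40.]
 [ 505.  -99.   40.]]
[ 458.86312748 -168.69536001   -0.79314383] 383.6819764866867 [  9.6  10.6  11.4  -4.4  -9.4 -12.8 -11.9   4.5   0.7   1. ]
```

>>> arm_command(steps=[[[0.04,-0.008,0,0,0,0],[0.04,-0.008,0,0,0,0],[0.04,-0.008,0,0,0,0],[0.04,-0.008,0,0,0,0],[0.03,-0.006,0,0,0,0],[0,0,0,0,0,8.8],[0,0,0,0,0,0],[0,0,0,0,0,0]]], hand=0)

```text
clock: 1.5
ee_pos: [612.1, 189.7, 253.3]
orientation: [0.759, 0.651, 0.0, 0.0]
ft_force: [-0.5, 0.5, 0.1]
width: 0.998
grasp_force: 0.0
```

```bash
python3 - <<'E'
from h import *
s=monitor.get_state();print(s['clock'],s['ee_pos'],R.from_quat(s['orientation']).as_matrix().round(3))
im,K,M=cam('wrist');np.savez('w1.npz',K=K,M=M,im=im)
print(M.round(2))
v=im.copy()
p=[598.06,99.57,-.154,11.18]
for L in([46,-76,64],[-46,-76,64],[-46,172,64],[46,172,64],[0,95+p[3],102]):
  u=proj(place(p,[L]),K,M)[0];print(L,u.round());cv2.circle(v,tuple(int(i) for i in u),4,(0,255,0),1)
cv2.imwrite('pics/w1.png',v)
E
```

```text
1.5 [612.07640689 189.66434388 253.34557144] [[ 0.151  0.988  0.   ]
 [ 0.988 -0.151 -0.   ]
 [-0.     0.    -1.   ]]
[[ 9.9000e-01 -1.5000e-01 -4.0000e-02  6.2341e+02]
 [-1.5000e-01 -9.5000e-01 -2.8000e-01  2.6005e+02]
 [ 0.0000e+00  2.8000e-01 -9.6000e-01  3.7374e+02]
 [ 0.0000e+00  0.0000e+00  0.0000e+00  1.0000e+00]]
[46, -76, 64] [358. 327.]
[-46, -76, 64] [275. 327.]
[-46, 172, 64] [266.  93.]
[46, 172, 64] [368.  93.]
[0, 106.18, 102] [317. 173.]
```

View pics/w1.png

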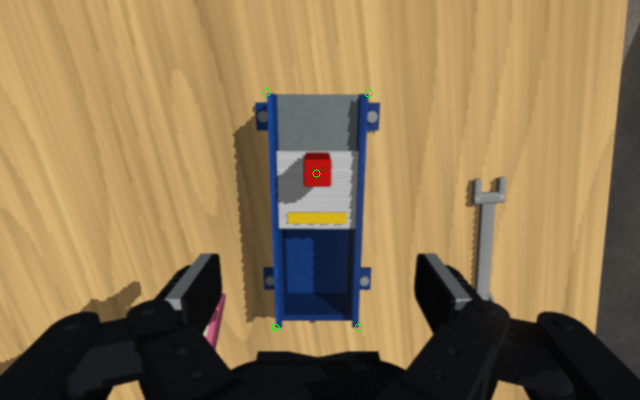

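The projected corners land on the cradle, and the grip top at (317,173) agrees with the estimate. I go down and pinch.

>>> arm_command(steps=[[[0.015,0,0.03,0,0,0],[0,0,0.04,0,0,0],[0,0,0.04,0,0,0],[0,0,0.03,0,0,0],[0,0,0.02,0,0,0],[0,0,0,0,0,0],[0,0,0,0,0,0],[0,0,0,0,0,0]]])

```text
clock: 2.55
ee_pos: [615.5, 205.1, 95.4]
orientation: [0.759, 0.651, 0.001, 0.001]
ft_force: [0.4, 0.2, 0.1]
width: 1.0
grasp_force: 0.0
```

>>> arm_command(steps=[[[0,0,0,0,0,0],[0,0,0,0,0,0],[0,0,0,0,0,0],[0,0,0,0,0,0],[0,0,0,0,0,0],[0,0,0,0,0,0],[0,0,0,0,0,0],[0,0,0,0,0,0]]], hand=1, newtons=40)

```text
clock: 3.55
ee_pos: [613.8, 204.9, 93.5]
orientation: [0.759, 0.651, -0.0, -0.0]
ft_force: [-5.6, -0.2, 5.3]
width: 0.27
grasp_force: 42.3
```

Gripped, 23 mm wide. I slide the gate open.

>>> arm_command(steps=[[[0.008,0,0,0,0,0],[0.008,0,0,0,0,0],[0.008,0,0,0,0,0],[0.008,0,0,0,0,0],[0.006,0,0,0,0,0],[0.004,0,0,0,0,0],[0,0,0,0,0,0],[0,0,0,0,0,0]]])

```text
clock: 4.55
ee_pos: [620.4, 246.8, 93.5]
orientation: [0.759, 0.651, -0.0, -0.0]
ft_force: [-4.3, 1.8, 4.2]
width: 0.274
grasp_force: 42.3
```

>>> arm_command(steps=[[[0,0,0,0,0,0],[0,0,0,0,0,0],[0,0,0,0,0,0],[0,0,0,0,0,0],[0,0,0,0,0,0],[0,0,0,0,0,0],[0,0,-0.02,0,0,0],[0,0,-0.04,0,0,0]]], hand=0)

```text
clock: 5.55
ee_pos: [619.6, 245.9, 152.9]
orientation: [0.759, 0.651, -0.002, -0.001]
ft_force: [0.4, 0.1, 0.0]
width: 0.997
grasp_force: 0.0
```

>>> arm_command(steps=[[[0,0,-0.05,0,0,0],[0,0,-0.05,0,0,0],[-0.05,-0.0112,0,0,0,0],[-0.05,-0.0112,0,0,0,0],[-0.05,-0.0112,0,0,0,0],[-0.05,-0.0112,0,0,0,0],[-0.05,-0.0112,0,0,0,0],[-0.05,-0.0112,0,0,0,0]]])

```text
clock: 6.55
ee_pos: [507.9, -41.3, 255.3]
orientation: [0.759, 0.651, 0.001, 0.001]
ft_force: [-0.7, -0.1, -0.5]
width: 0.998
grasp_force: 0.0
```

>>> arm_command(steps=[[[-0.05,-0.0112,0,0,0,0],[-0.05,-0.0112,0,0,0,0],[-0.036,-0.008,0,0,0,0],[0,0,0,0,0,-9.2],[0,0,0,0,0,-9.2],[0,0,0,0,0,-9.2],[0,0,0,0,0,-9.2],[0,0,0,0,0,-9.2]]])

```text
clock: 7.55
ee_pos: [457.7, -169.7, 255.1]
orientation: [0.442, 0.897, -0.0, 0.001]
ft_force: [-0.2, 0.1, 0.2]
width: 0.998
grasp_force: 0.0
```

>>> arm_command(steps=[[[0,0,0,0,0,0],[0,0,0,0,0,0],[0,0,0,0,0,0],[0,0,0,0,0,0],[0,0,0,0,0,0],[0,0,0,0,0,0],[0,0,0,0,0,0],[0,0,0,0,0,0]]])

```text
clock: 8.55
ee_pos: [457.5, -169.6, 253.3]
orientation: [0.445, 0.896, -0.0, -0.0]
ft_force: [0.9, 0.9, -0.1]
width: 1.0
grasp_force: 0.0
```

```bash
python3 - <<'E'
from h import *
im,K,M=cam('wrist');np.savez('w2.npz',K=K,M=M,im=im)
s=monitor.get_state();print(s['clock'],s['ee_pos'],R.from_quat(s['orientation']).as_matrix().round(3))
v=im.copy();p=[457,-171,.65]
for L in [[-30,-60,40],[-30,60,40],[30,60,40],[30,-60,40],[0,0,92]]:
  u=proj(place(p,[L]),K,M)[0];print(L,u.round());cv2.circle(v,tuple(int(i) for i in u),4,(0,255,0),1)
cv2.imwrite('pics/w2.png',v)
im2,K,M=cam('scene');np.savez('s2.npz',K=K,M=M,im=im2)
E
```

```text
8.6 [ 457.56408834 -169.63362081  253.29827439] [[-0.605  0.797 -0.   ]
 [ 0.797  0.605 -0.   ]
 [ 0.    -0.    -1.   ]]
[-30, -60, 40] [289. 230.]
[-30, 60, 40] [286. 116.]
[30, 60, 40] [346. 116.]
[30, -60, 40] [344. 230.]
[0, 0, 92] [316. 188.]
```

View pics/w2.png

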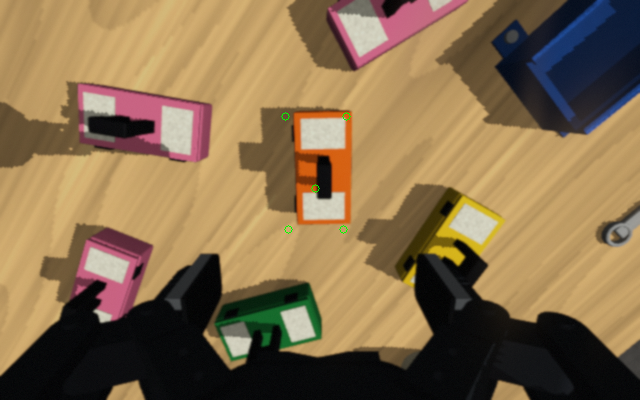

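The orange cassette shows at (323,168), its top-face corners at (295,112), (351,111), (352,222) and (297,224). It is a few mm off the estimate, so I refit.

```bash
python3 - <<'E'
from h import *
D=np.load('w2.npz')
print(fit(lambda p:place(p,[[-30,-60,40],[-30,60,40],[30,60,40],[30,-60,40]]),np.array([[297,224],[295,112],[351,111],[352,222.]]),D['K'],D['M'],[457,-171,.65]))
p,_=fit(lambda p:place(p,[[-30,-60,40],[-30,60,40],[30,60,40],[30,-60,40]]),np.array([[297,224],[295,112],[351,111],[352,222.]]),D['K'],D['M'],[457,-171,.65])
s=monitor.get_state();A=R.from_quat(s['orientation']).as_matrix()
print('handle px',proj(place(p,[[0,-16,92],[0,16,92]]),D['K'],D['M']).round(),'delta tool',A.T@(np.array([p[0],p[1],85])-s['ee_pos']),'turn tool z deg',-np.degrees(p[2]-np.arctan2(A[1,1],A[0,1])))
# other handles at z82: clearance
for n,u in(('yellow',[465,258]),('green',[268,330])):
  print(n,(A.T@(at_z(u,92,D['K'],D['M'])[0]-np.r_[p[:2],0])).round())
E
```

```text
(array([ 459.91009051, -161.7865672 ,    0.670162  ]), array([[-0.1,  1.4],
       [-2.8, -0.8],
       [ 2.2, -1.1],
       [ 0.1,  2.3]]))
handle px [[325. 199.]
 [324. 164.]] delta tool [  4.82525958   6.63980335 168.31820168] turn tool z deg -1.2015792575297972
yellow [-74. 133. -92.]
green [-154.  -57.  -92.]
```

>>> arm_command(steps=[[[0.005,0.0066,0.01,0,0,-1.2],[0,0,0.04,0,0,0],[0,0,0.04,0,0,0],[0,0,0.04,0,0,0],[0,0,0.025,0,0,0],[0,0,0.013,0,0,0],[0,0,0,0,0,0],[0,0,0,0,0,0]]])

```text
clock: 9.65
ee_pos: [460.7, -162.0, 86.6]
orientation: [0.435, 0.9, 0.0, 0.001]
ft_force: [0.1, -0.1, 0.2]
width: 1.006
grasp_force: 0.0
```

>>> arm_command(steps=[[[0,0,0,0,0,0],[0,0,0,0,0,0],[0,0,0,0,0,0],[0,0,0,0,0,0],[0,0,0,0,0,0],[0,0,0,0,0,0],[0,0,0,0,0,0],[0,0,0,0,0,0]]], hand=1, newtons=60)

```text
clock: 10.65
ee_pos: [459.8, -161.8, 85.4]
orientation: [0.435, 0.9, -0.0, 0.0]
ft_force: [-0.9, 0.1, 1.9]
width: 0.151
grasp_force: 61.8
```

>>> arm_command(steps=[[[0,0,-0.01,0,0,0],[0,0,-0.02,0,0,0],[0,0,-0.035,0,0,0],[0,0,-0.035,0,0,0],[0,0,-0.03,0,0,0],[0,0,-0.02,0,0,0],[0,0,0,0,0,0],[0,0,0,0,0,0]]])

```text
clock: 11.65
ee_pos: [459.1, -161.3, 233.7]
orientation: [0.435, 0.9, 0.0, -0.001]
ft_force: [-0.1, 0.1, -3.2]
width: 0.149
grasp_force: 61.3
```

```bash
python3 - <<'E'
from h import *
s=monitor.get_state();print(s['clock'],s['ee_pos'],s['width'],s['ft_force'],R.from_quat(s['orientation']).as_matrix().round(3))
im,K,M=cam('wrist');np.savez('w3.npz',K=K,M=M,im=im);cv2.imwrite('pics/w3.png',im)
S=np.load('s2.npz');cv2.imwrite('pics/s2c.png',cv2.resize(S['im'][245:385,305:450],None,fx=4,fy=4,interpolation=cv2.INTER_CUBIC))
E
```

```text
11.65 [ 459.07709559 -161.28848575  233.6705209 ] 0.14921984240502242 [-0.08846089  0.08920349 -3.16301437] [[-0.621  0.784 -0.002]
 [ 0.784  0.621  0.001]
 [ 0.002 -0.001 -1.   ]]
```

View pics/w3.png

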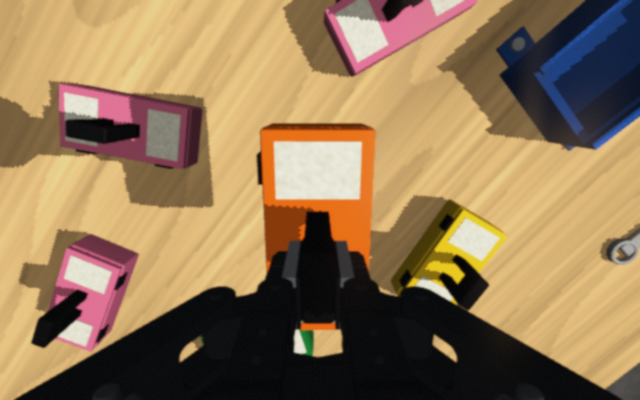

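View pics/s2c.png

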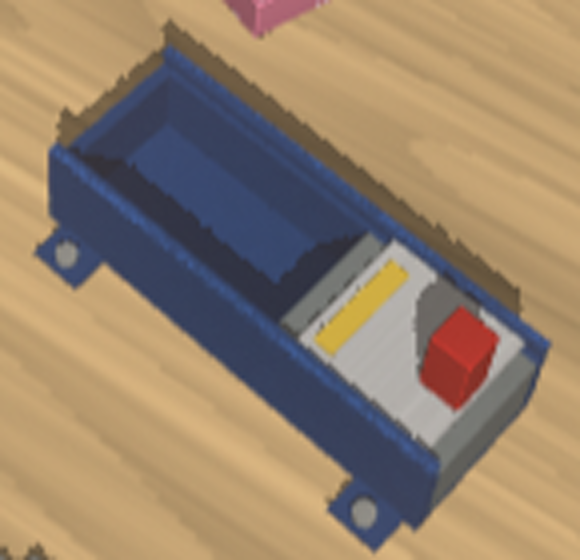

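The cassette is held: its far edge runs (262,128) to (374,128), square in the hand. The gate is fully open with the pocket free. Now I compute the offset in the hand and the transfer.

```bash
python3 - <<'E'
from h import *
D=np.load('w3.npz');s=monitor.get_state();A=R.from_quat(s['orientation']).as_matrix();t=s['ee_pos']
P=at_z([[262,128],[374,128]],t[2]-45.4,D['K'],D['M']);L=(P-t)@A;print('far corners in tool',L.round(1),'in-hand x off',L[:,0].mean()-60)
c=[598.06,99.57];print('delta in current tool',(A.T@(np.r_[c,t[2]]-t)).round(1),'turn',-np.degrees(-.154-np.arctan2(A[1,1],A[0,1])))
# refine cradle from w1
W=np.load('w1.npz')
f=lambda p:place(p,[[-46,172,64],[46,172,64],[-41,28+p[3],57],[41,28+p[3],57],[0,95+p[3],102]])
print(fit(f,np.array([[267,95],[367,95],[278,228],[355,228],[317.5,173]]),W['K'],W['M'],[598,99,-.154,11]))
E
```

```text
far corners in tool [[ 59.2 -27.   45.6]
 [ 59.2  28.7  45.5]] in-hand x off -0.7847719546295338
delta in current tool [118. 271.  -0.] turn 47.22541430719706
(array([ 5.97938325e+02,  9.79264976e+01, -1.53465161e-01,  1.30829838e+01]), array([[-0.8, -0.1],
       [ 1.2,  0.1],
       [-0.6, -0.1],
       [ 1.6, -0. ],
       [-0.5,  0.1]]))
```

>>> arm_command(steps=[[[0.01,0.023,0,0,0,0],[0.018,0.041,0,0,0,0],[0.018,0.041,0,0,0,0],[0.018,0.041,0,0,0,0],[0.018,0.041,0,0,0,0],[0.018,0.041,0,0,0,0],[0.012,0.029,0,0,0,0],[0.006,0.014,0,0,0,0]]])

```text
clock: 12.7
ee_pos: [598.6, 100.4, 233.2]
orientation: [0.435, 0.901, -0.001, -0.001]
ft_force: [0.0, -0.8, -3.6]
width: 0.148
grasp_force: 61.2
```

>>> arm_command(steps=[[[0,0,0,0,0,8],[0,0,0,0,0,9.5],[0,0,0,0,0,9.5],[0,0,0,0,0,9.5],[0,0,0,0,0,7],[0,0,0,0,0,3.7],[0,0,0,0,0,0],[0,0,0,0,0,0]]])

```text
clock: 13.7
ee_pos: [598.6, 98.7, 234.7]
orientation: [0.759, 0.651, -0.0, -0.0]
ft_force: [0.6, -0.4, -3.2]
width: 0.151
grasp_force: 61.2
```

```bash
python3 - <<'E'
from h import *
s=monitor.get_state();A=R.from_quat(s['orientation']).as_matrix();t=s['ee_pos'];print(s['clock'],t,A.round(3))
print('delta tool',(A.T@(np.array([598,98.7,91.4])-t)).round(1),'turn',-np.degrees(-.154-np.arctan2(A[1,1],A[0,1])))
im,K,M=cam('wrist');v=im.copy()
for L in([46,-76,64],[-46,-76,64],[-46,172,64],[46,172,64],[-38,68,64],[38,68,64],[0,148,102]):
  u=proj(place([598,98.7,-.154],[L]),K,M)[0];cv2.circle(v,tuple(int(i) for i in u),4,(0,255,0),1)
cv2.imwrite('pics/w4.png',v)
E
```

```text
13.7 [598.56938723  98.74416371 234.74507782] [[ 0.153  0.988 -0.001]
 [ 0.988 -0.153 -0.   ]
 [-0.    -0.001 -1.   ]]
delta tool [-1.000e-01 -4.000e-01  1.433e+02] turn 0.0483837265789622
```

View pics/w4.png

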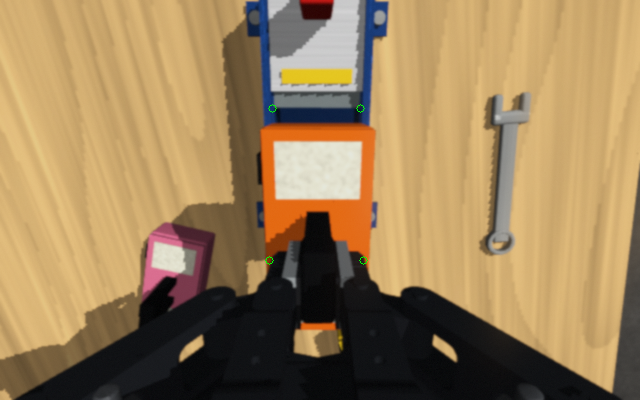

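The cassette is over the pocket. The deck edge at (272–360,107) matches the prediction, so I lower it.

>>> arm_command(steps=[[[0,0,0.02,0,0,0],[0,0,0.03,0,0,0],[0,0,0.025,0,0,0],[0,0,0.02,0,0,0],[0,0,0.02,0,0,0],[0,0,0.015,0,0,0],[0,0,0.006,0,0,0],[0,0,0,0,0,0]]])

```text
clock: 14.75
ee_pos: [598.9, 99.1, 99.2]
orientation: [0.759, 0.651, -0.0, -0.0]
ft_force: [-0.0, 0.3, -2.3]
width: 0.156
grasp_force: 61.1
```

>>> arm_command(steps=[[[0,0,0.002,0,0,0],[0,0,0.002,0,0,0],[0,0,0.002,0,0,0],[0,0,0.0007,0,0,0],[0,0,0,0,0,0],[0,0,0,0,0,0],[0,0,0,0,0,0],[0,0,0,0,0,0]]])

```text
clock: 15.75
ee_pos: [598.9, 99.1, 92.7]
orientation: [0.759, 0.651, 0.0, 0.0]
ft_force: [0.3, -0.1, -2.4]
width: 0.151
grasp_force: 61.1
```

>>> arm_command(steps=[[[0,0,0.001,0,0,0],[0,0,0.0005,0,0,0],[0,0,0,0,0,0],[0,0,0,0,0,0],[0,0,0,0,0,0],[0,0,0,0,0,0],[0,0,0,0,0,0],[0,0,0,0,0,0]]])

```text
clock: 16.75
ee_pos: [598.9, 99.1, 91.4]
orientation: [0.759, 0.651, 0.0, 0.0]
ft_force: [-3.4, -1.1, 2.8]
width: 0.149
grasp_force: 62.1
```

>>> arm_command(steps=[[[0,0,0,0,0,0],[0,0,0,0,0,0],[0,0,0,0,0,0],[0,0,0,0,0,0],[0,0,0,0,0,0],[0,0,0,0,0,0],[0,0,-0.02,0,0,0],[0,0,-0.04,0,0,0]]], hand=0)

```text
clock: 17.75
ee_pos: [597.7, 99.0, 150.9]
orientation: [0.759, 0.651, -0.001, -0.001]
ft_force: [0.5, -0.9, 0.4]
width: 1.004
grasp_force: 0.0
```

>>> arm_command(steps=[[[0,0,-0.05,0,0,0],[0.03,0,-0.04,0,0,0],[0.05,0,0,0,0,0],[0.05,0,0,0,0,0],[0.02,0,0,0,0,0],[0,0,0,0,0,0],[0,0,0,0,0,0],[0,0,0,0,0,0]]])

```text
clock: 18.75
ee_pos: [621.9, 246.0, 241.3]
orientation: [0.76, 0.65, -0.0, 0.0]
ft_force: [-0.2, 1.1, 0.5]
width: 1.003
grasp_force: 0.0
```

```bash
python3 - <<'E'
from h import *
s=monitor.get_state();A=R.from_quat(s['orientation']).as_matrix();t=s['ee_pos'];print(s['clock'],t,A.round(3))
im,K,M=cam('wrist');np.savez('w5.npz',K=K,M=M,im=im);v=im.copy()
for L in([-30,-60,46],[30,-60,46],[-30,60,46],[30,60,46],[-46,172,64],[46,172,64],[0,148,102]):
  u=proj(place([598,98.7,-.154],[L]),K,M)[0];print(L,u.round());cv2.circle(v,tuple(int(i) for i in u),4,(0,255,0),1)
cv2.imwrite('pics/w5.png',v)
g=place([598,98.7,-.154],[[0,149,93]])[0];print('grip',g,(A.T@(g-t)).round(1))
E
```

```text
18.75 [621.883333   245.96689873 241.26605784] [[ 0.155  0.988 -0.   ]
 [ 0.988 -0.155 -0.   ]
 [-0.    -0.    -1.   ]]
[-30, -60, 46] [291. 354.]
[30, -60, 46] [342. 354.]
[-30, 60, 46] [288. 261.]
[30, 60, 46] [344. 261.]
[-46, 172, 64] [266. 159.]
[46, 172, 64] [366. 159.]
[0, 148, 102] [316. 196.]
grip [620.8554096  245.93664711  93.        ] [-1.000e-01 -1.000e+00  1.483e+02]
```

View pics/w5.png

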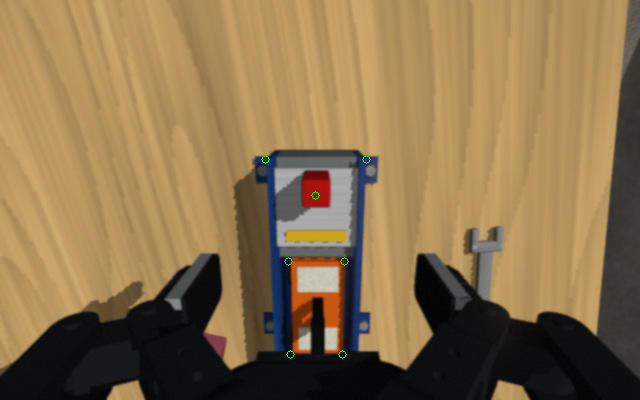

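The cassette sits in the pocket with its end at (288–344,261), as predicted, and the grip is at (316,190). I go down on the grip.

>>> arm_command(steps=[[[0.0006,-0.0015,0.02,0,0,0],[0,0,0.04,0,0,0],[0,0,0.04,0,0,0],[0,0,0.03,0,0,0],[0,0,0.018,0,0,0],[0,0,0,0,0,0],[0,0,0,0,0,0],[0,0,0,0,0,0]]])

```text
clock: 19.8
ee_pos: [621.6, 248.6, 95.1]
orientation: [0.759, 0.651, 0.001, 0.001]
ft_force: [-0.2, 0.1, -0.6]
width: 1.001
grasp_force: 0.0
```

>>> arm_command(steps=[[[0,0,0,0,0,0],[0,0,0,0,0,0],[0,0,0,0,0,0],[0,0,0,0,0,0],[0,0,0,0,0,0],[0,0,0,0,0,0],[0,0,0,0,0,0],[0,0,0,0,0,0]]], hand=1, newtons=40)

```text
clock: 20.8
ee_pos: [620.5, 248.2, 93.3]
orientation: [0.759, 0.651, 0.0, 0.0]
ft_force: [-0.1, -0.0, 2.3]
width: 0.274
grasp_force: 42.9
```

>>> arm_command(steps=[[[-0.006,0,0,0,0,0],[-0.009,0,0,0,0,0],[-0.009,0,0,0,0,0],[-0.009,0,0,0,0,0],[-0.008,0,0,0,0,0],[-0.005,0,0,0,0,0],[-0.003,0,0,0,0,0],[0,0,0,0,0,0]]])

```text
clock: 21.8
ee_pos: [612.9, 199.2, 93.3]
orientation: [0.759, 0.651, -0.0, 0.0]
ft_force: [-1.9, -1.4, 4.6]
width: 0.273
grasp_force: 43.3
```

>>> arm_command(steps=[[[-0.001,0,0,0,0,0],[-0.001,0,0,0,0,0],[-0.001,0,0,0,0,0],[-0.001,0,0,0,0,0],[0,0,0,0,0,0],[0,0,0,0,0,0],[0,0,0,0,0,0],[0,0,0,0,0,0]]])

```text
clock: 22.8
ee_pos: [612.4, 195.8, 93.3]
orientation: [0.759, 0.651, 0.0, 0.0]
ft_force: [-1.3, 2.0, 4.7]
width: 0.277
grasp_force: 43.4
```

>>> arm_command(steps=[[[-0.001,0,0,0,0,0],[-0.001,0,0,0,0,0],[-0.001,0,0,0,0,0],[0,0,0,0,0,0],[0,0,0,0,0,0],[0,0,0,0,0,0],[0,0,0,0,0,0],[0,0,0,0,0,0]]])

```text
clock: 23.8
ee_pos: [612.2, 195.0, 93.4]
orientation: [0.759, 0.651, 0.002, -0.001]
ft_force: [0.8, 9.7, 2.2]
width: 0.271
grasp_force: 43.1
```

>>> arm_command(steps=[[[0,0,0,0,0,0],[0,0,0,0,0,0],[0,0,0,0,0,0],[0,0,0,0,0,0],[0,0,0,0,0,0],[0,0,0,0,0,0],[0,0,-0.02,0,0,0],[0,0,-0.04,0,0,0]]], hand=0)

```text
clock: 24.8
ee_pos: [610.7, 192.6, 152.8]
orientation: [0.759, 0.651, -0.002, -0.001]
ft_force: [0.1, 0.5, 0.9]
width: 1.002
grasp_force: 0.0
```

>>> arm_command(steps=[[[0,0,-0.05,0,0,0],[0.02,0,-0.04,0,0,0],[0,0,0,0,0,0],[0,0,0,0,0,0],[0,0,0,0,0,0],[0,0,0,0,0,0],[0,0,0,0,0,0],[0,0,0,0,0,0]]])

```text
clock: 25.8
ee_pos: [614.9, 212.5, 242.7]
orientation: [0.759, 0.651, -0.0, -0.0]
ft_force: [0.5, 0.6, -0.3]
width: 1.005
grasp_force: 0.0
```

```bash
python3 - <<'E'
from h import *
s=monitor.get_state();print(s['clock'],s['ee_pos'])
im,K,M=cam('wrist');v=im.copy()
for L in([-41,28,57],[41,28,57],[-41,38,57],[41,38,57],[0,95,102],[-46,172,64],[46,172,64]):
  u=proj(place([598,98.7,-.154],[L]),K,M)[0];cv2.circle(v,tuple(int(i) for i in u),3,(0,255,0),1)
cv2.imwrite('pics/w6.png',cv2.resize(v[60:400,180:460],None,fx=1.75,fy=1.75))
E
```

```text
25.8 [614.86463855 212.51979194 242.72621894]
```

View pics/w6.png

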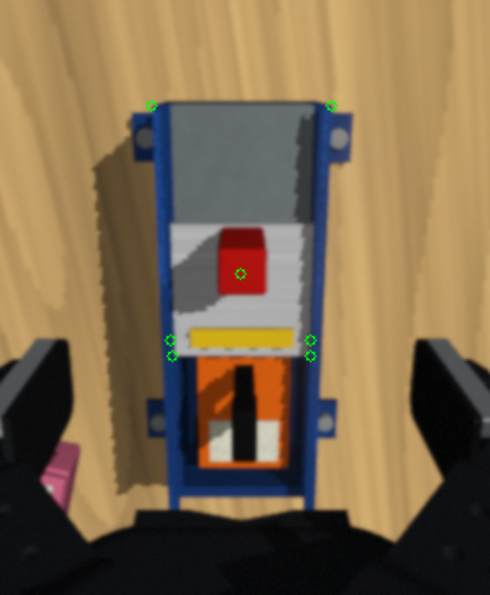

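The close-up shows the gate edge at the closed mark, around (240,356), which fits the 9.7 N at the stop. The cassette sits flat and square in the pocket under the gate. I hand it in.

```bash
python3 -c "
from station import arm
print(arm.finish_job())"
```

```text
the job is handed in; nothing more can be done
None
```

The orange cassette stands in the cradle's pocket with the gate slid back to its closed stop, and I handed the job in at about 26 s; no verdict came back.

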